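Reload the label-roll stand and lock it with the C-clip

ROBOT

A 6-joint arm with a two-finger parallel gripper is mounted at the origin on a cart in front of the work surface, level with it; the furniture and walls round the work are solid. World frame = base frame: x ahead of the robot, y to its left, z up, the work surface at z = 0. Lengths are in m, angles in degrees, forces in N, time in s.
With the tool pointing down it reaches from about 0.375 to 0.75 m from the base axis. Payload 9 kg.
Tool frame: the origin (TCP) lies where the fingers leave the gripper's body, on its centre line; the fingertips stand 73 mm ahead of it and the grasp point (between the pads) lies 54 mm ahead of it (robot.tip_reach is the distance from the TCP to the fingertips, in m); z points along the fingers, y is the line along which they close (so a half turn about z gives the same grasp; the last joint's range is limited). The gripper opens to 85 mm and grips with 20 to 120 N. Pads are 22 mm wide; open, the fingers measure 114 mm over their backs; the gripper's body (76 mm by 85 mm) begins 54 mm behind the grasp point. The pads swing forward as they close: fully open they stand 13 mm farther back than shut.
Start: joints at [-86.213, 5.964, 5.575, 89.605, 0, 77.527], TCP at [0.168, -0.576, 0.304] pointing down, gripper open.
Joint ranges: [-171.21, 171.21], [-48.23, 106.86], [-62.78, 66.21], [-105.2, 120.99], [-86.42, 89.51], [-180, 180]. Speed limits (degrees/s): [127.2, 127.2, 147.25, 180, 180, 180].

INTERFACE

Orientations are given as [roll, pitch, yaw] about the fixed x, y, z axes, in that order (R = Rz(yaw) Ry(pitch) Rx(roll)).
In Python, from plant import robot gives the robot as it stands. Calls block until the motion is done:
- robot.move_pose(position, orientation): joint-space move of the TCP to a pose.
- robot.line_to(position, vel=0.15, rotation=None, guard=None): straight line of the TCP; rotation=None keeps the orientation; vel is the mean speed in m/s. With guard (N) it stops when the force on the tool has changed by that much, and returns True; else False.
- robot.goto_joints(angles): joint-space move.
- robot.set_gripper(opening): finger opening in m; the grip force is fixed at half the most; returns when the fingers have stopped.
- robot.pause(seconds).
- robot.ik(position, orientation): joint angles nearest the present ones, or None.
- robot.observe(): the state.
- robot.grab_frame(name): name is "scene" or "top" or "wrist"; returns the picture (420x560x3 uint8, blue, green, red); there is no depth.
- robot.get_calibration(name): a dict with "vertical_fov" (degrees; the focal length in pixels is half the picture's height over the tangent of half this angle, whatever the lens; pixels are square), "cx", "cy" (the principal point, pixels), "rvec" (rotation vector, rad) and "tvec" (3), from world to camera coordinates, as OpenCV has them. Camera axes: x right, y down, z forward; pixel columns grow to the right and rows downward; lengths in m; the calibration is good to about 2 mm. A picture is of the moment at which its call begins: read the wrist's pose just before it. get_calibration takes no time and is no camera call; for the wrist camera it gives the pose at the moment of the call.
A pose or a line that the arm cannot do raises robot.IKError and nothing moves.
- robot.job_done(): hands the job in; it is judged then, once.
The state is a dict: "time": time; "q": joint angles; "qvel": joint speeds; "joint_torque": joint torques, N m; "tool_pos": TCP position; "tcp_rot": TCP orientation; "ft_force": force on the tool from outside, world axes, zero at the start; "torque": the same for the moment, N m; "gripper_width": finger opening in m; "gripper_force": force on a finger pad.
Only numpy, scipy, OpenCV 4.12 (cv2) and the standard library are available. Lean on these libraries where they do the work, as an engineer would, in place of code of your own. Each camera call takes 0.05 s, during which the arm holds its last target. There are 200 camera calls.

TASK

Reload the label-roll stand: lift the empty core off its spindle and stand it upright in the tray, then put the full label roll over the spindle, right down on the base. Then lock it: slide the C-shaped clip sideways through its gap onto the thin neck under the spindle's head, until the neck is fully inside the C, and leave the clip lying flat on the roll. Leave the other things on the desk where they are.

Things in the scene. Friction and masses are not known exactly. Their poses are not given: they have to be found in the camera images.
- stand: Fixed stand on the work surface. Origin: centre of its underside; z up along the spindle, which is round, so its yaw does not matter. Dark round base 110 mm across, 10 mm thick (top at z = 10 mm). On it a hub 24 mm across from z = 10 to 48 mm, then a thin steel neck 9 mm across from z = 48 to 68 mm, then a domed head 24 mm across from z = 68 to 78 mm.
- neck (a point): Point on the stand's axis at mid-height of the bare neck, 58 mm above the stand's underside.
- core: Empty cardboard tube, 36 mm outside, 30 mm bore, 40 mm tall, 20 g. It starts upright round the hub on the stand's base. Origin: centre of its lower end; z along its axis.
- roll: Full roll of white labels on a cardboard core: 64 mm outside, 30 mm bore, 40 mm tall, about 120 g, standing upright on the desk. Origin: centre of its lower end; z along its axis. Seated on the stand its top is 50 mm above the stand's underside.
- clip: Rigid open C of 10 mm round bar lying flat, about 40 g. Origin: centre of the C at its underside; z up. Hole 20 mm, outside 40 mm, gap 14 mm wide towards +x, its rounded ends at x = 9 mm. A bar leads back to an upright black tab at x = -47 to -29 mm, 12 mm thick (y), 40 mm tall: grasp it across y. The C cannot pass over the spindle's head.
- clip_tab (a point): Point in the middle of the clip's tab: 38 mm behind the clip's origin (x = -38 mm), 26 mm above its underside.
- tray: Fixed dark tray on the desk, 205 mm (x) by 285 mm (y), rim 24 mm high and 7 mm thick, floor 6 mm above its underside. Origin: centre of its underside. Its half at -y is empty; small things stand in its half at +y.
- puck_tin: Bystander, leave alone: flat round dark tin, 68 mm across, 30 mm high, standing in the tray.
- earbud_case: Bystander, leave alone: white rounded box 27x58x40 mm, standing in the tray.
- note_pad: Bystander, leave alone: block of sticky notes 38x51x16 mm, in front of and left of the stand.
- eraser: Bystander, leave alone: eraser 20x43x13 mm lying near the roll and the clip.
- tape_roll: Bystander, leave alone: flat roll of masking tape, 74 mm across, 19 mm high, bore 56 mm, behind the work; not the label roll.
- stapler: Bystander, leave alone: desk stapler 34x135x42 mm, behind the stand.
Not all that is in view belongs to the job. Leave any blue or purple look-alike of the roll alone.

How it is judged:
By the outcome, as a careful person would: the job done as asked, in the order asked, and still so for the second after the job is handed in, with the robot touching nothing.
It also fails if it takes over 72 s, if anything falls off the work surface, if the arm or the gripper's body presses on something with over 40 N, if the wrist force passes 120 N, or if a joint passes its speed limit or range.

## Working session

There is one attempt and no reset: what is moved stays moved. The work goes in short steps, each a Python script; the robot and the scene stay as the last script left them, time stands still between calls to the robot, and variables do not carry over. Pictures are saved under pics/ and viewed, at most 14 in all, crops included, and the job is handed in when it is done.

```bash
ls; mkdir -p pics; python3 - <<'E'
from plant import robot
import cv2
for n in("scene","top"):
    f=robot.grab_frame(n); cv2.imwrite(f"pics/{n}0.png",f); print(n,robot.get_calibration(n))
print(robot.observe())
E
```

```text
pics
scene {'vertical_fov': 57.174112487277085, 'cx': 285.3855058576722, 'cy': 211.16992635821768, 'rvec': array([ 1.49149879,  1.84422386, -0.96047147]), 'tvec': array([ 0.11467097, -0.25524799,  1.47305245])}
top {'vertical_fov': 48.321698526179205, 'cx': 275.84185100316415, 'cy': 210.54911519891965, 'rvec': array([ 2.18123347, -2.15260742,  0.10819805]), 'tvec': array([0.00558814, 0.5835248 , 1.54825249])}
{'time': 0.1, 'q': array([-8.62115520e+01,  5.99549667e+00,  5.53068848e+00,  8.96037089e+01,
        7.96388464e-05,  7.75279295e+01]), 'qvel': array([ 0.03072962, -0.11648652,  0.15841759,  0.03094546, -0.02075918,
        0.02591003]), 'joint_torque': array([ 5.82749897e-03, -5.58208501e+01,  5.04719460e+01,  1.31615062e-02,
       -4.83546482e-04,  3.25131580e-06]), 'tool_pos': array([ 0.16801054, -0.57577602,  0.30318902]), 'tcp_rot': array([-1.79933117e+02, -1.48749491e-02,  1.62605098e+01]), 'ft_force': array([-0.02102144, -0.22677466,  1.19724587]), 'torque': array([-0.03466886, -0.0142608 ,  0.02742511]), 'gripper_force': 0.0, 'gripper_width': 0.08509729154906184}
```

View pics/top0.png

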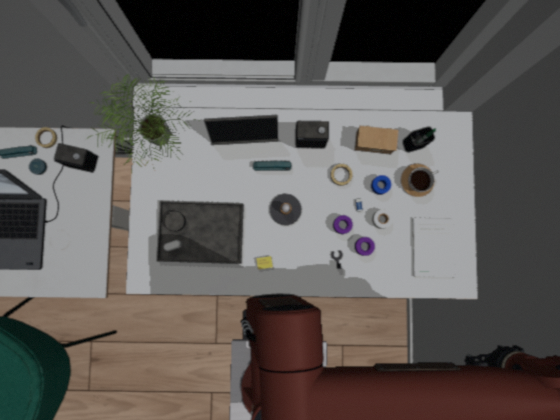

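View pics/scene0.png

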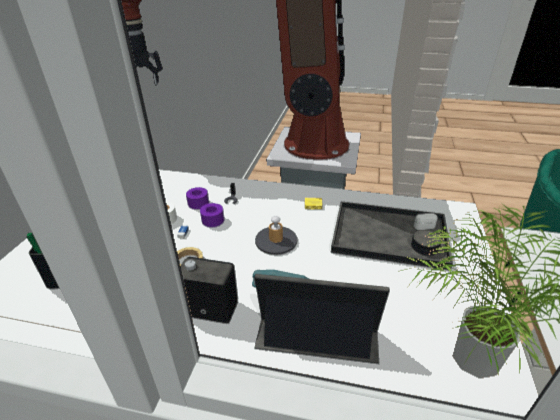

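The top view shows the stand at (285,209), the white roll at (382,218), the clip at (338,258) with its tab at (339,268), the tray at (200,232) with its right half empty, and the eraser at (359,204). The purple rolls at (342,225) and (364,246) and the blue one at (381,185) are decoys.

```bash
cat >h.py <<'E'
from plant import robot
import numpy as np, cv2
def cam(name):
    c=robot.get_calibration(name); f=210/np.tan(np.radians(c["vertical_fov"]/2))
    K=np.array([[f,0,c["cx"]],[0,f,c["cy"]],[0,0,1]]); R=cv2.Rodrigues(np.array(c["rvec"],float))[0]
    return K,R,np.array(c["tvec"],float).reshape(3)
def onplane(c,uv,z):
    K,R,t=c; uv=np.atleast_2d(uv).astype(float)
    d=(R.T@np.linalg.inv(K)@np.c_[uv,np.ones(len(uv))].T).T; o=-R.T@t
    return o+d*((z-o[2])/d[:,2])[:,None]
def proj(c,p):
    K,R,t=c; q=(K@(R@np.atleast_2d(p).T+t[:,None])).T; return q[:,:2]/q[:,2:]
def shot(tag):
    c=cam("wrist"); f=robot.grab_frame("wrist"); cv2.imwrite(f"pics/{tag}.png",f)
    np.savez(f"pics/{tag}.npz",K=c[0],R=c[1],t=c[2]); return c,f
def load(tag):
    d=np.load(f"pics/{tag}.npz"); return (d["K"],d["R"],d["t"]),cv2.imread(f"pics/{tag}.png")
E
python3 - <<'E'
from h import *
np.set_printoptions(precision=3,suppress=True)
c=cam("top")
for n,uv,z in [("stand",(285,209),.03),("roll",(382,218),.04),("clip",(337,256),.01),("tab",(339,267),.03),("tray",[(158,202),(243,203),(241,264),(158,262)],.024),("purple",[(342,225),(364,246)],.04),("eraser",(359,204),.01),("note",(264,262),.01)]: print(n,onplane(c,uv,z)[:,:2].tolist())
c=cam("wrist");o=robot.observe()
print("cam",-c[1].T@c[2],"axis",c[1][2],"xaxis",c[1][0],c[0][0,0])
for p,y in [((.42,-.1,.32),0),((.42,-.1,.32),90),((.42,-.22,.32),0),((.42,-.22,.32),90)]:
    for s in (0,180,-180): print(p,y+s,robot.ik(p,[180,0,y+s]))
E
```

```text
stand [[0.5890663260507993, -0.017519860601526688]]
roll [[0.5619790139822379, -0.34192496851802184]]
clip [[0.4337637112881712, -0.19536573170817437]]
tab [[0.39723995437895543, -0.19947128838219205]]
tray [[0.6079631635686698, 0.413553018085727], [0.6083071417363635, 0.12502067690317958], [0.4027289225523749, 0.12748762654677775], [0.40566569002679176, 0.4056095826412827]]
purple [[0.5367677005330287, -0.20824042964780232], [0.4677957555440765, -0.28122483959265415]]
eraser [[0.6116978830248938, -0.2705499673871906]]
note [[0.4103128076299527, 0.05102722216015298]]
cam [ 0.242 -0.555  0.373] axis [-0.289 -0.084 -0.954] xaxis [ 0.28 -0.96 -0.  ] 363.853929021009
(0.42, -0.1, 0.32) 0 [-30.861 -23.451 -19.445  94.006   0.    149.139]
(0.42, -0.1, 0.32) 180 [-30.861 -23.451 -19.445  94.006   0.    -30.861]
(0.42, -0.1, 0.32) -180 [-30.861 -23.451 -19.445  94.006   0.    -30.861]
(0.42, -0.1, 0.32) 90 [-30.861 -23.451 -19.445  94.006   0.     59.139]
(0.42, -0.1, 0.32) 270 [ -30.861  -23.451  -19.445   94.006    0.    -120.861]
(0.42, -0.1, 0.32) -90 [ -30.861  -23.451  -19.445   94.006    0.    -120.861]
(0.42, -0.22, 0.32) 0 [-43.509 -15.839 -13.409  92.43    0.    136.491]
(0.42, -0.22, 0.32) 180 [-43.509 -15.839 -13.409  92.43    0.    -43.509]
(0.42, -0.22, 0.32) -180 [-43.509 -15.839 -13.409  92.43    0.    -43.509]
(0.42, -0.22, 0.32) 90 [-43.509 -15.839 -13.409  92.43    0.     46.491]
(0.42, -0.22, 0.32) 270 [ -43.509  -15.839  -13.409   92.43     0.    -133.509]
(0.42, -0.22, 0.32) -90 [ -43.509  -15.839  -13.409   92.43     0.    -133.509]
```

```bash
python3 - <<'E'
from h import *
robot.move_pose([.5,-.2,.33],[180,0,0]); robot.pause(.2); shot("w1")
robot.move_pose([.55,-.01,.33],[180,0,0]); robot.pause(.2); shot("w2"); print(robot.observe()["time"])
E
```

```text
3.2333
```

View pics/w1.png

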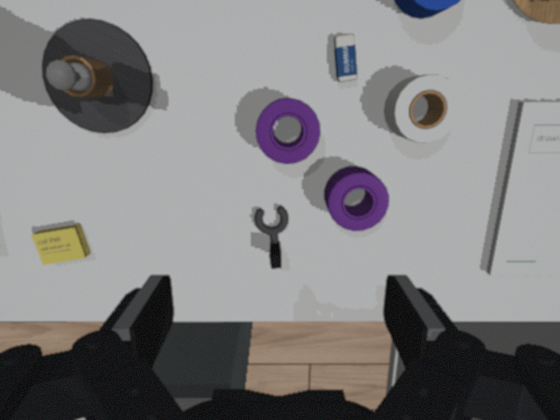

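View pics/w2.png

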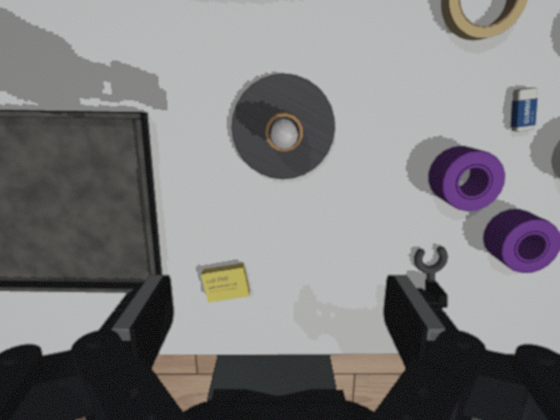

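Wrist views: w1 shows the clip's C at (271,219) with its tab at (276,255), the roll's brown bore ring at (428,109), and the eraser at (346,57). In w2 the stand base is at (284,126) with the core ring at (284,131), and the tray's empty half is at the left.

```bash
python3 - <<'E'
from h import *
np.set_printoptions(precision=4,suppress=True)
from scipy.optimize import least_squares
def blob(m,u,v,r):
    z=np.zeros(m.shape,np.uint8); cv2.circle(z,(u,v),r,255,-1); m=(m&(z>0)).astype(np.uint8)*255
    cs=cv2.findContours(m,cv2.RETR_EXTERNAL,cv2.CHAIN_APPROX_NONE)[0]
    return max(cs,key=cv2.contourArea)
def circ(p):
    s=least_squares(lambda x:np.hypot(p[:,0]-x[0],p[:,1]-x[1])-x[2],[*p[:,:2].mean(0),.03],loss="soft_l1",f_scale=.0007)
    return s.x, np.sqrt(np.mean(s.fun**2))
for tag,r,b in (("w1",(428,109),None),("w2",(284,131),(284,126))):
    c,f=load(tag); hsv=cv2.cvtColor(f,cv2.COLOR_BGR2HSV); H,S,V=cv2.split(hsv)
    brown=(H<25)&(S>70)&(V>40)
    h=cv2.convexHull(blob(brown,*r,35))[:,0]
    # densify the hull
    m=np.zeros(brown.shape,np.uint8); cv2.fillPoly(m,[h],255); h=cv2.findContours(m,0,1)[0][0][:,0]
    print(tag,"brown ring",circ(onplane(c,h,.04 if tag=="w1" else .05)))
    if b: print("base",circ(onplane(c,cv2.convexHull(blob((V<100),*b,62))[:,0],.01)))
c,f=load("w1"); V=f.max(2)
k=blob(V<90,272,238,42)[:,0]; print("clip bbox",cv2.boundingRect(k))
m=np.zeros(V.shape,np.uint8); cv2.fillPoly(m,[k],255)
C=k[k[:,1]<236]; print("C outer",circ(onplane(c,cv2.convexHull(C)[:,0],.005)))
cv2.imwrite("pics/clip1.png",np.hstack([cv2.resize(f[195:280,230:315],None,fx=4.6,fy=4.6,interpolation=cv2.INTER_CUBIC),cv2.resize(cv2.cvtColor(m,8)[195:280,230:315],None,fx=4.6,fy=4.6)]))
print([ (p,onplane(c,p,.0)[0,:2]) for p in [(346,57),(357,200),(429,15)]])
E
```

```text
w1 brown ring (array([ 0.5631, -0.3445,  0.0169]), np.float64(0.00027035943541354514))
w2 brown ring (array([ 0.5933, -0.018 ,  0.0179]), np.float64(0.0003733093992260433))
base (array([ 0.5933, -0.0176,  0.0538]), np.float64(0.00019616302376855197))
clip bbox (254, 206, 34, 62)
C outer (array([ 0.4407, -0.1933,  0.0192]), np.float64(0.0006431287958258288))
[((346, 57), array([ 0.613 , -0.2712])), ((357, 200), array([ 0.4615, -0.2921])), ((429, 15), array([ 0.6512, -0.351 ]))]
```

View pics/clip1.png

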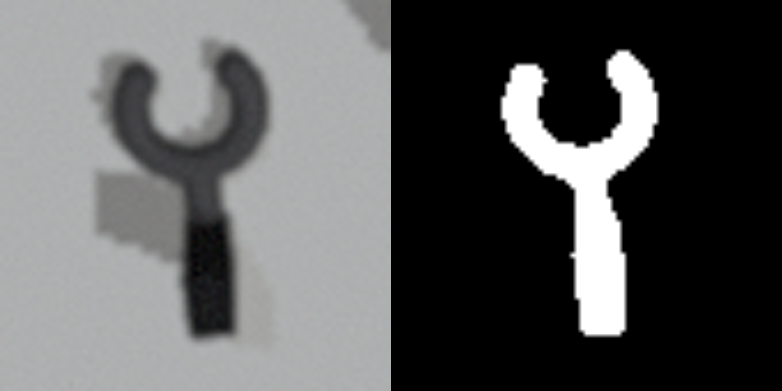

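The crop shows a clean C, with the gap pointing up and slightly left (yaw about 8 to 9 degrees) and the tab straight behind it. I'll move the core first.

```bash
python3 - <<'E'
from h import *
S=[.5933,-.0178]; D=[180,0,90]
robot.move_pose([*S,.17],D)
robot.line_to([*S,.092],vel=.12)
robot.set_gripper(.02); o=robot.observe(); print(o["gripper_width"],o["gripper_force"],o["ft_force"])
robot.line_to([*S,.20],vel=.15)
print(robot.observe()["gripper_width"])
robot.move_pose([.505,.19,.15],D)
print(robot.line_to([.505,.19,.084],vel=.08,guard=4))
o=robot.observe(); print(o["tool_pos"],o["ft_force"],o["time"])
robot.set_gripper(.06); robot.line_to([.505,.19,.2],vel=.2)
robot.move_pose([.47,.0,.30],D); robot.pause(.2); shot("w3"); print(robot.observe()["time"])
E
```

```text
0.03494896093013416 59.907992742955685 [0.39053201 0.33731359 5.49865014]
0.03497095339228226
True
[0.5038903  0.1897834  0.08789512] [ 0.72691304 -0.13404627 -0.24225777] 8.4583
10.6583
```

View pics/w3.png

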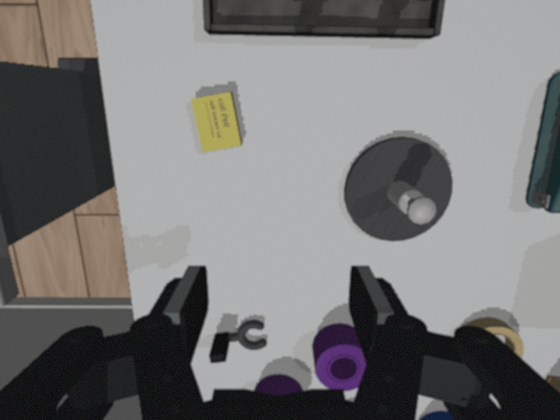

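w3 shows the bare spindle, with the base at (398,188) and the head at (421,210). The tray's inside is out of view, so I'll check the core in the top view and refine the stand position from w3.

```bash
python3 - <<'E'
from h import *
np.set_printoptions(precision=4,suppress=True)
c=cam("top"); f=robot.grab_frame("top"); cv2.imwrite("pics/top1.png",f)
u,v=proj(c,[.505,.19,.046])[0].astype(int); cv2.imwrite("pics/top1c.png",cv2.resize(f[195:270,150:310],None,fx=5,fy=5,interpolation=cv2.INTER_CUBIC)); print(u,v)
c,f=load("w3"); V=f.max(2)
m=(V<100).astype(np.uint8)*255; z=np.zeros_like(m); cv2.circle(z,(398,188),62,255,-1); m&=z
k=max(cv2.findContours(m,0,1)[0],key=cv2.contourArea); h=cv2.convexHull(k)[:,0]
p=onplane(c,h,.01)[:,:2]; print(cv2.fitEllipse((p*1e4).astype(np.float32)), len(h))
# head: side silhouette centre, brightest round
print("stand head expected px",proj(c,[[.5933,-.0178,.078],[.5933,-.0178,.068]]))
g=((V>105)&(np.hypot(*np.indices(V.shape)-np.array([210,421])[:,None,None])<24)).astype(np.uint8)
k=max(cv2.findContours(g,0,1)[0],key=cv2.contourArea); print(cv2.boundingRect(k),cv2.minEnclosingCircle(k))
E
```

```text
222 232
((5913.896484375, -164.8897705078125), (1077.9052734375, 1101.4830322265625), 46.4532585144043) 48
stand head expected px [[424.8123 212.2394]
 [420.386  208.6555]]
(398, 191, 38, 33) ((416.56298828125, 207.7086639404297), 18.929943084716797)
```

View pics/top1c.png

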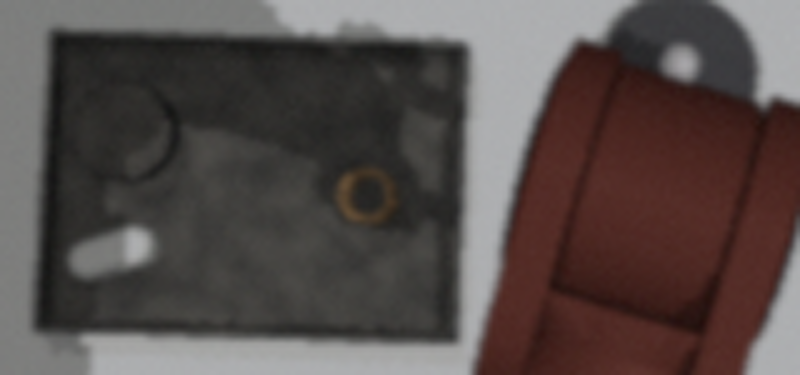

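The core stands upright in the tray's empty half and its neighbours are untouched. To cancel the wrist camera's offset I'll measure the stand from yaw 180 and yaw 0, then grip the roll twice along crossed axes so it is centred in both.

```bash
cat >>h.py <<'E'
def base(tag,guess):
    c,f=load(tag); V=f.max(2); m=(V<100).astype(np.uint8)*255
    u=proj(c,[*guess,.01])[0]; r=np.linalg.norm(proj(c,[guess[0],guess[1]+.062,.01])[0]-u)
    z=np.zeros_like(m); cv2.circle(z,tuple(int(x) for x in u),int(r),255,-1)
    k=max(cv2.findContours(m&z,0,1)[0],key=cv2.contourArea)
    p=onplane(c,cv2.convexHull(k)[:,0],.01)[:,:2]; e=cv2.fitEllipse((p*1e4).astype(np.float32))
    return np.array(e[0])/1e4,np.array(e[1])/1e4
E
python3 - <<'E'
from h import *
np.set_printoptions(precision=4,suppress=True)
S=[.5924,-.0171]
for t,y in (("s180",180),("s90",90),("s0",0)):
    robot.move_pose([*S,.31],[180,0,y]); robot.pause(.2); shot(t); print(t,base(t,S))
print("w1",base("w1",S),"w2",base("w2",S),robot.observe()["time"],robot.observe()["q"])
E
```

```text
s180 (array([ 0.592 , -0.0176]), array([0.1075, 0.1077]))
s90 (array([ 0.5928, -0.0168]), array([0.1076, 0.1082]))
s0 (array([ 0.5937, -0.0176]), array([0.1073, 0.1077]))
w1 (array([ 0.5928, -0.0198]), array([0.1073, 0.1115])) w2 (array([ 0.5933, -0.0176]), array([0.1072, 0.1079])) 15.6333 [-14.2838   4.7532   4.9275  90.1728  -0.0017 165.6937]
```

```bash
python3 - <<'E'
from h import *
np.set_printoptions(precision=4,suppress=True)
R=[.5628,-.3445]; S=[.5928,-.0175]
for y in (0,90):
    robot.set_gripper(.085)
    robot.move_pose([*R,.17],[180,0,y]); g=robot.line_to([*R,.08],vel=.12,guard=8)
    print(y,g,robot.observe()["tool_pos"])
    if g: raise SystemExit
    robot.set_gripper(.05); print(robot.observe()["gripper_width"])
    if y==0: robot.set_gripper(.085); robot.line_to([*R,.17],vel=.2)
robot.line_to([*R,.22],vel=.2)
robot.move_pose([*S,.19],[180,0,90]); robot.pause(.2); shot("held")
o=robot.observe(); print(o["tool_pos"],o["gripper_width"],o["ft_force"],o["time"])
E
```

```text
0 False [ 0.5633 -0.3448  0.081 ]
0.06297628774758766
90 False [ 0.5632 -0.3449  0.081 ]
0.06209038287246917
[ 0.593  -0.0185  0.1901] 0.062120358088381226 [-0.2622 -0.8062 -0.9866] 24.7583
```

View pics/held.png

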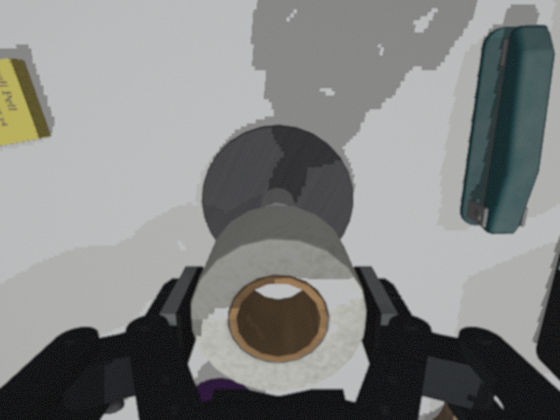

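The held roll is centred between the fingers at (280,330), and the stand base shows behind it at (278,195). Lowering onto the spindle now.

```bash
python3 - <<'E'
from h import *
np.set_printoptions(precision=4,suppress=True)
T=np.array([.5928,-.0175]); C=T+(T-robot.observe()["tool_pos"][:2])
robot.line_to([*C,.185],vel=.05); robot.pause(.2); print(robot.observe()["tool_pos"])
g=robot.line_to([*C,.089],vel=.06,guard=6); o=robot.observe(); print(g,o["tool_pos"],o["ft_force"],o["time"])
E
```

```text
[ 0.5927 -0.0165  0.185 ]
True [ 0.5925 -0.0165  0.0917] [-0.8302 -0.5887  5.5575] 26.6417
```

```bash
python3 - <<'E'
from h import *
np.set_printoptions(precision=4,suppress=True)
robot.set_gripper(.085); p=robot.observe()["tool_pos"]
robot.line_to([p[0],p[1],.2],vel=.2)
robot.set_gripper(.045)
robot.move_pose([.42,-.197,.24],[180,0,8]); robot.pause(.2); c,f=shot("clip")
V=f.max(2); m=(V<85).astype(np.uint8)*255
u=proj(c,[.42,-.195,.01])[0]; z=np.zeros_like(m); cv2.circle(z,tuple(int(x) for x in u),95,255,-1)
vis=cv2.cvtColor(m&z,8); 
x,y=[int(q) for q in u]; cv2.imwrite("pics/clip2.png",np.hstack([f,vis])[max(0,y-130):y+130][:, :]) if 0 else cv2.imwrite("pics/clip2.png",np.hstack([cv2.resize(a[max(0,y-100):y+100,x-100:x+100],(400,400)) for a in (f,vis)]))
print(u,robot.observe()["time"])
E
```

```text
[274.9711 189.6693] 29.4167
```

View pics/clip2.png

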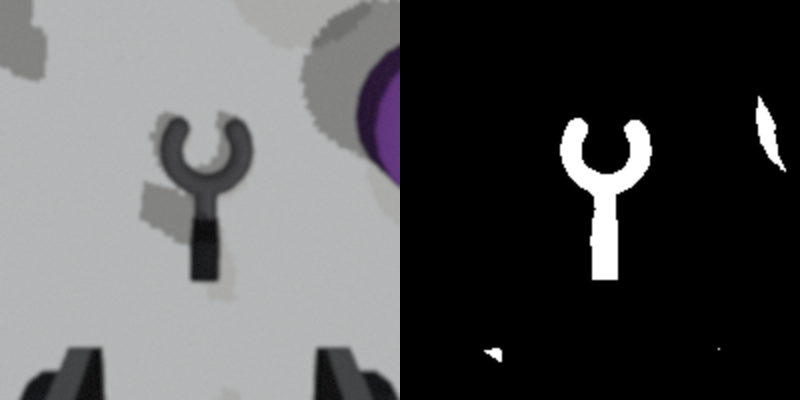

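Close view: the C is centred at crop (207,150), with the bar and tab running straight down to (205,280), so the clip's yaw is close to the tool's 8 degrees. I'll compute it exactly and grasp.

```bash
cat > m.py <<'E'
from h import *
from scipy.optimize import least_squares
def measure():
    c,f=load("clip"); V=f.max(2); m=(V<85).astype(np.uint8)*255; x0,y0=174,89
    z=np.zeros_like(m); z[y0+50:y0+145,x0+70:x0+135]=255; m&=z   # crop coordinates are doubled
    k=max(cv2.findContours(m,0,1)[0],key=cv2.contourArea)[:,0]
    top=k[k[:,1]<y0+93]; h=onplane(c,cv2.convexHull(top)[:,0],.005)[:,:2]
    s=least_squares(lambda q:np.hypot(h[:,0]-q[0],h[:,1]-q[1])-.0197,h.mean(0),loss="soft_l1",f_scale=.0007)
    rows=range(y0+98,y0+107); b=onplane(c,[[np.flatnonzero(m[r]).mean(),r] for r in rows],.005)[:,:2].mean(0)
    rt=range(y0+122,y0+138); t=onplane(c,[[np.flatnonzero(m[r]).mean(),r] for r in rt],.04)[:,:2].mean(0)
    ends=[onplane(c,k[(k[:,0]<x0+104)==L][np.argmin(k[(k[:,0]<x0+104)==L][:,1])],.005)[0,:2] for L in (True,False)]
    e=ends[0]-ends[1]; C=s.x
    ang=lambda d:np.degrees(np.arctan2(d[1],d[0]))
    return C,ang(C-b),ang(C-t),ang(e)-90,t,s.fun.std()
E
python3 -c "
from m import *
print(measure())"
```

```text
(array([ 0.44075608, -0.19342844]), np.float64(6.925838596604473), np.float64(7.488081832166962), np.float64(6.325985585718186), array([ 0.40474472, -0.19816181]), np.float64(0.0004908841314560249))
```

```bash
python3 - <<'E'
from h import *
np.set_printoptions(precision=4,suppress=True)
yw=7.2; d=np.array([np.cos(np.radians(yw)),np.sin(np.radians(yw))]); C=np.array([.440,-.1934]); S=np.array([.5928,-.0175]); O=[180,0,yw]
T=C-.038*d
robot.move_pose([*T,.15],O); robot.line_to([*T,.082],vel=.1)
print(robot.line_to([*T,.080],vel=.05,guard=8))
robot.set_gripper(.004); o=robot.observe(); p=o["tool_pos"]; print(p,o["tcp_rot"],o["gripper_width"],T)
zg=p[2]; xo=(C-p[:2])@d; print("tool->C along d",xo)
robot.line_to([*T,.20],vel=.2)
P=S-(xo+.06)*d
robot.move_pose([*P,.20],O); robot.line_to([*P,zg+.054],vel=.1); robot.pause(.3)
o=robot.observe(); p=o["tool_pos"]; print(p,P,zg,o["tcp_rot"],o["gripper_width"],o["ft_force"],o["time"])
c,f=shot("pre"); 
np.save("st.npy",[zg,xo])
E
```

```text
False
[ 0.4024 -0.1983  0.0803] [179.9787  -0.016    7.1965] 0.011109035600701726 [ 0.4023 -0.1982]
tool->C along d 0.037881290786803815
[ 0.496  -0.0298  0.1347] [ 0.4957 -0.0298] 0.0802548436122682 [179.979   -0.0424   7.206 ] 0.0110377702766968 [0.0438 0.3229 0.0684] 34.0
```

View pics/pre.png

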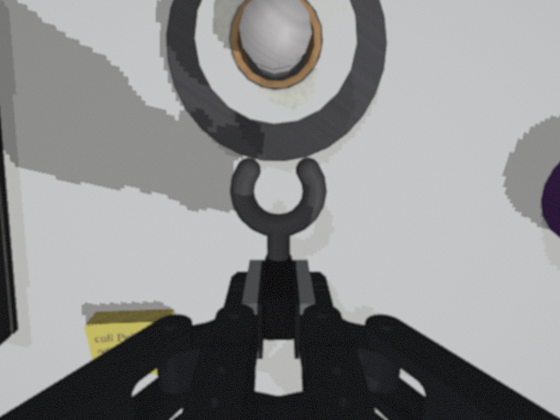

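The roll is seated on the base. The clip's gap is centred at column 278 and the spindle head at 277, so they line up and I'll slide in.

```bash
python3 - <<'E'
from h import *
np.set_printoptions(precision=4,suppress=True)
zg,xo=np.load("st.npy"); yw=7.2; d=np.array([np.cos(np.radians(yw)),np.sin(np.radians(yw))]); S=np.array([.5928,-.0175])
F=S-xo*d
g=robot.line_to([*F,zg+.054],vel=.05,guard=6); robot.pause(.2); o=robot.observe(); print("slide",g,o["tool_pos"],F,o["ft_force"])
if not g:
    g=robot.line_to([*F,zg+.0485],vel=.02,guard=4); o=robot.observe(); print("down",g,o["tool_pos"][2]-zg,o["ft_force"],o["time"])
    shot("in")
E
```

```text
slide False [ 0.5551 -0.0223  0.1343] [ 0.5552 -0.0222] [-0.0095  0.0818 -0.1659]
down True 0.0499443542638216 [-0.5306  0.0683  4.1043] 35.8833
```

View pics/in.png

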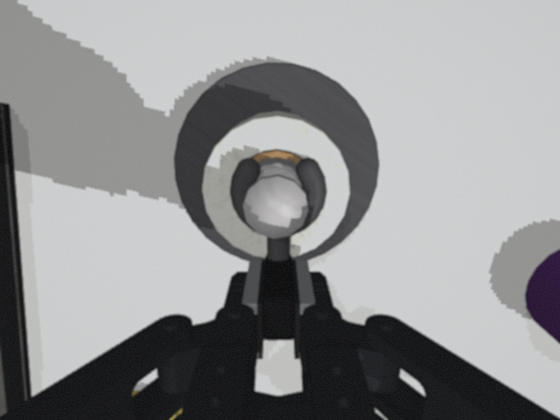

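The C is around the neck under the head and down on the roll. Releasing and retreating.

```bash
python3 - <<'E'
from h import *
robot.set_gripper(.035); robot.pause(.2); p=robot.observe()["tool_pos"]
robot.line_to([p[0],p[1],.21],vel=.1); robot.move_pose([.47,-.1,.27],[180,0,30]); robot.pause(.3); c,f=shot("end")
u=proj(c,[.5928,-.0175,.05])[0].astype(int); print(u,robot.observe()["time"])
x,y=[max(0,q-110) for q in u]; a=cv2.resize(f[y:y+220,x:x+220],(400,400))
t=robot.grab_frame("scene"); b=cv2.resize(t[180:270,230:320],(400,400),interpolation=cv2.INTER_CUBIC)
cv2.imwrite("pics/endc.png",np.hstack([a,b]))
E
```

```text
[262 -11] 38.425
```

View pics/endc.png

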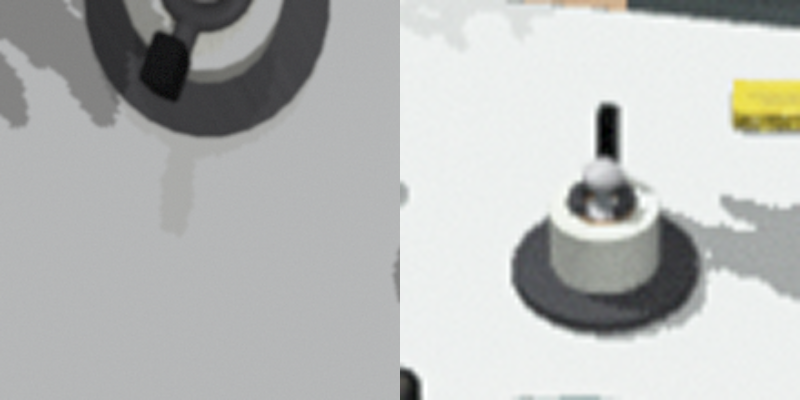

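The scene view shows the roll on the base, the C lying flat round the neck at crop (603,200), and the tab upright behind it. The gripper is clear, so I'm handing the job in.

```bash
python3 -c "
from plant import robot
print(robot.job_done())"
```

```text
the job is handed in; nothing more can be done
None
```

The job is handed in at about 38 s of the 72 s allowed: the core stands in the tray's empty half, the roll is down on the stand's base, and the clip lies flat on it round the neck; the hand-in gave no verdict.

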